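# Put the filter cartridge away in the sloped rack

### The arm

A 6-joint arm with a two-finger parallel gripper is mounted at the origin on a cart in front of the work surface, level with it; the furniture and walls round the work are solid. World frame = base frame: x ahead of the robot, y to its left, z up, the work surface at z = 0. Lengths are in m, angles in rad, forces in N, time in s.
With the tool pointing down it reaches from about 0.25 to 0.775 m from the base axis. Payload 4 kg.
Tool frame: the origin (TCP) lies at the very end of the fingers, on their centre line; the grasp point (between the pads) lies 19 mm behind it; z points along the fingers, y is the direction in which the jaws open and shut (so a half turn about z gives the same grasp; the last joint's range is limited). The gripper opens to 85 mm and grips with 20 to 120 N. Pads are 22 mm wide; open, the fingers measure 114 mm over their backs; the gripper's body (76 mm by 85 mm) begins 54 mm behind the grasp point. The pads swing forward as they close: fully open they stand 13 mm farther back than shut.
Start: joints at [1.071, 0.087, 1.371, -0, 1.684, -0.103], TCP at [0.213, 0.507, 0.231] pointing down, gripper open.
Joint ranges: [-3.1, 3.1], [-0.76, 2.03], [0.27, 2.55], [-1.08, 4.22], [0.17, 2.65], [-2.57, 2.57]. Speed limits (rad/s): [2.79, 2.79, 3.14, 3.14, 3.14, 3.14].

### API

Orientations are given as a unit quaternion [x, y, z, w].
In Python, from workcell import arm, imaging gives the robot as it stands. The module is installed in compiled form; this text tells all that it offers.
- The arm moves only by the tool drive_tool, never from a script. Its argument "steps" is a list of rows, each an object with "jaw": the opening, from 0 (shut) to 1 (fully open); "translation": the shift along the world's x, y, z in m, a list of three; "dr": the turn, a rotation vector about the world's x, y, z in rad, a list of three. In form: [{"jaw": jaw, "translation": [tx, ty, tz], "dr": [rx, ry, rz]}, ...]. A call has 1 to 8 rows; each row is the pose to reach, as a shift and turn from the pose commanded when the call began; what a row does not reach only later rows make up. A row lasts 1/10 s, in which the tool goes at most 50 mm and 8.59 degrees, less where a joint would pass 70% of its speed; a pose out of reach is approached as far as the arm can. A call with a gripper value outside its range is refused whole. The fingers move at their own pace and stop on an object; "force" is the grip in N (left out, the last holds). Time passes only in rows, so rows that repeat a pose let the fingers close. It gives the time, the measured TCP pose, the force and the opening at its end, in the units of the state.
- arm.observe(): the state, without advancing time (a new reading comes with each control period).
- imaging.capture(name): name is "scene" or "top"; returns a dict with "pixels" (384x512x3 uint8, red, green, blue), "intrinsics" (3x3 intrinsics, pixels), "R" (3x3) and "t" (3): a world point X has camera coordinates R X + t. Camera axes: x right, y down, z forward; pixel columns grow to the right and rows downward; lengths in m; the calibration is good to about 2 mm. A picture is of the moment at which its call begins. There is no depth.
- arm.sign_off(): hands the job in, once; it reports no verdict.
The state is a dict: "time": time; "joint_pos": joint angles; "qvel": joint speeds; "tau": joint torques, N m; "eef_pos": TCP position; "ee_rot": TCP orientation; "force": force on the tool from outside, world axes, zero at the start; "ft_torque": the same for the moment, N m; "gripper_width": opening from 0.0 (shut) to 1.0 (fully open).
Only numpy, scipy, OpenCV 4.12 (cv2) and the standard library are available. Lean on these libraries where they do the work, as an engineer would, in place of code of your own. Each camera call takes 0.05 s, during which the arm holds its last target.

### The job

Take the square filter cartridge off its bayonet mount: press the mount's release button fully down (it stays down), turn the cartridge a quarter turn anticlockwise as seen from above, and lift it off. Then put it away in the sloped rack, in the lane that already holds a square cartridge: tilt it square to the slope, set it down flat in the open upper half of the lane, above the hold-down bars, and let go there, so that it slides down under the bars by itself and comes to rest against the other square one. Do not drop it or let it topple or rock over onto the slope, and leave everything else as it stands.

Things in the scene. Friction and masses are not known exactly. Their poses are not given: they have to be found in the camera images.
- cartridge: Square filter cartridge to put away, loose, about 0.18 kg, 52 mm tall. Origin: centre of its underside, z up. Round steel foot, 34 mm diameter, z 0 to 14 mm, with two lugs at its bottom on +x and -x (reaching 24 mm from the axis, 10 mm wide, 5 mm thick). Black housing above, 46 x 46 mm, sides along x and y, z 14 to 52 mm. Starts locked in the mount, housing 38 to 76 mm above the worktop.
- mount: Grey instrument base fixed to the worktop, 24 mm high, x -103 to +47 mm, y -46 to +46 mm; origin on the worktop on the axis of its bayonet ring, z up. Locked, the cartridge's x axis agrees with the mount's x within a few degrees; turned 90 degrees anticlockwise from above it meets an end stop and lifts straight up (75 degrees are enough). Lock pins block the turn until the button is down.
- ring_top (a point): Centre of the top of the mount's aluminium bayonet ring, 65 mm outer diameter, 36 mm above the worktop. Its tabs hold the lugs down while locked; the gaps for the lugs lie along the mount's +y and -y. The cartridge has about 2.5 mm of play in it all round and its foot stands on the socket floor, 12 mm below this point.
- release (a joint): Travel of the mount's release button in m: 0 up, 0.007 fully down; moves straight down against about 6 N of friction, no spring, so it stays where it is pushed. The lock pins are clear from 0.006 on.
- release_top (a point): Centre of the top face of the release button, a grey disc of 24 mm diameter on the mount's -x side, 75 mm from the ring's axis; 36 mm above the worktop when up, 29 mm when down.
- rack: Fixed storage rack, two parallel lanes falling at 25 degrees towards its -x side (roughly to the robot). Origin on the worktop, z up. Lane floors are slippery white laminate, 250 mm long from the end stop (44 mm high, at the low end) to the open upper end; each lane is 54 mm wide between rails 18 mm high and 6 mm thick; centre lines at y +30 and -30 mm. Floor at x 0 is 110 mm above the worktop.
- lane_left (a point): Point on the floor of the rack's +y lane, on its centre line, 180 mm up the slope from the end stop: middle of the open upper part. The axes of this point are the rack's (not tilted).
- lane_right (a point): The same point of the rack's -y lane, 60 mm from lane_left.
- bars_end (a point): Upper end of the steel hold-down bars (between the two): 5 mm bars 62 mm above the floor, square to it, over each lane's centre line from the stop to 120 mm up the slope, with two cross bars at the same height. Above this point the lanes are open.
- spare_square: Second square cartridge, the same as cartridge, loose, standing in one of the lanes against the end stop (origin about 24 mm up the slope from it). Origin: centre of its underside; z square to the lane floor, x up the slope. Which lane it stands in changes. It stays there.
- spare_round: Round cartridge (housing 46 mm diameter, otherwise as the square ones), standing against the end stop in the other lane. Same axes as the square spare. It stays there.
- timer: Bystander: white digital timer, 68 x 68 x 20 mm, lying on the worktop; origin at the centre of its underside. Leave it alone.
- petri: Bystander: covered culture dish, 90 mm across, 15 mm high, on the worktop; origin under its centre. Leave it alone.
- beaker: Bystander: beaker, 54 mm across, 69 mm high, at the left; origin under its centre. Leave it alone.
- tip_box: Bystander: closed pipette tip box, 91 x 122 x 70 mm, at the right; origin under its centre. Leave it alone.
- marker_a: Bystander: marker pen, 135 mm long, 17 mm thick, on the worktop to the right; origin under its middle. Leave it alone.

How it is judged:
By the outcome, as a careful person would: the job done as asked, in the order asked, and still so for the second after the job is handed in, with the robot touching nothing.
It also fails if it takes over 51 s, if anything falls off the work surface, if the arm or the gripper's body presses on something with over 40 N, if the wrist force passes 120 N, or if a joint passes its speed limit or range.

## Working session

There is one attempt and no reset: what is moved stays moved. The work goes in short steps, Python scripts to look and compute and a tool call to move; the robot and the scene stay as the last step left them, time stands still between calls to the robot, and variables do not carry over. Pictures are saved under pics/ and viewed, and the job is handed in when it is done.

Besides the shell and the picture viewer there is one more tool, called after "Emit:" by a JSON object that holds its "op" and its "data". drive_tool: Moves the arm, as the interface text tells. Its arguments: {"type":"object","properties":{"steps":{"type":"array","items":{"type":"object","properties":{"jaw":{"type":"number"},"translation":{"type":"array","items":{"type":"number"}},"dr":{"type":"array","items":{"type":"number"}}}}},"force":{"type":"number"}},"required":["steps"]}

```bash
mkdir -p pics
cat > h.py <<'E'
import numpy as np, cv2, json
from workcell import arm, imaging
def cap(name, fn=None, scale=1):
    c=imaging.capture(name)
    im=c['pixels'][:,:,::-1].copy()
    if fn: cv2.imwrite('pics/'+fn+'.png', im)
    np.savez('/tmp/'+(fn or name)+'.npz', im=im,K=c['intrinsics'],R=c['R'],t=c['t'])
    return im,np.array(c['intrinsics']),np.array(c['R']),np.array(c['t'])
def load(fn):
    d=np.load('/tmp/'+fn+'.npz'); return d['im'],d['K'],d['R'],d['t']
def ray(c,u,v):
    im,K,R,t=c; d=R.T@np.linalg.inv(K)@np.array([u,v,1.]); return -R.T@t,d
def onz(c,u,v,z):
    o,d=ray(c,u,v); return o+d*(z-o[2])/d[2]
def proj(c,X):
    im,K,R,t=c; p=K@(R@np.array(X)+t); return p[:2]/p[2]
def tri(c1,p1,c2,p2):
    A=[];b=[]
    for c,p in((c1,p1),(c2,p2)):
        o,d=ray(c,*p); d/=np.linalg.norm(d); P=np.eye(3)-np.outer(d,d); A.append(P);b.append(P@o)
    return np.linalg.lstsq(np.vstack(A),np.hstack(b),rcond=None)[0]
def crop(im,x0,x1,y0,y1,s,fn):
    cv2.imwrite('pics/'+fn+'.png',cv2.resize(im[y0:y1,x0:x1],None,fx=s,fy=s,interpolation=cv2.INTER_CUBIC))
E
python3 - <<'E'
from h import *
s=arm.observe(); print(s)
for n in('scene','top'):
    c=cap(n,n+'0'); o=-c[2].T@c[3]; print(n,o, c[1])
E
```

```text
{'time': 0.0, 'joint_pos': array([ 1.07090497e+00,  8.79615549e-02,  1.37226766e+00,  4.62217842e-06,
        1.68361940e+00, -1.03113272e-01]), 'qvel': array([-0.00032104,  0.00086275,  0.00055725, -0.00031989, -0.00037656,
        0.00148127]), 'tau': array([ 1.80347015e-04, -3.51857507e+01, -3.13275933e+01, -1.48929271e-04,
        1.04699837e-02,  1.10589630e-05]), 'eef_pos': array([0.21231236, 0.50682009, 0.23012876]), 'ee_rot': array([ 1.97089850e-01,  9.80384781e-01, -1.07641697e-03, -3.37152652e-04]), 'force': array([ 0.85652784, -0.80515589, -0.36757896]), 'ft_torque': array([-0.01623407, -0.02598584, -0.0093628 ]), 'gripper_width': 0.9980163590553561}
scene [-0.48170101  0.81289723  1.15646709] [[405.55834519   0.         259.97498436]
 [  0.         405.55834519 182.80517237]
 [  0.           0.           1.        ]]
top [ 0.31011719 -0.05933033  1.4459343 ] [[402.88511075   0.         256.27020772]
 [  0.         402.88511075 186.42837504]
 [  0.           0.           1.        ]]
```

View pics/scene0.png

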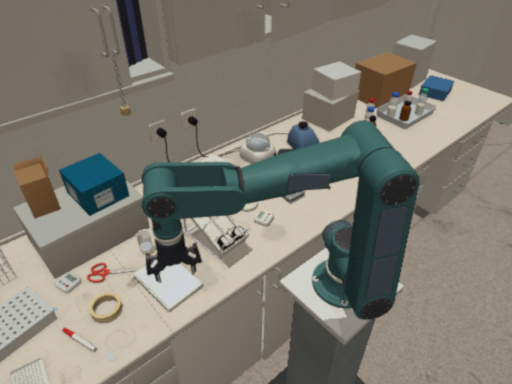

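View pics/top0.png

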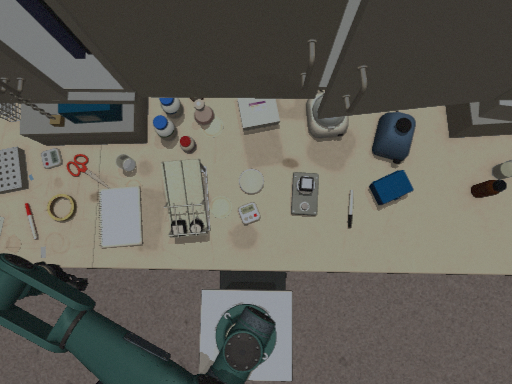

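The top view shows the rack at about (187,198), the mount with its cartridge at (305,192), the timer at (249,213) and the petri dish at (251,181). I'll zoom in on these.

Run:
```python
from h import *
c=load('top0'); im=c[0]
crop(im,280,330,160,225,9,'mz'); crop(im,155,220,150,245,6,'rz')
s=load('scene0')[0]; crop(s,180,330,150,270,5,'sz')
```

```text
(no output)
```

View pics/mz.png

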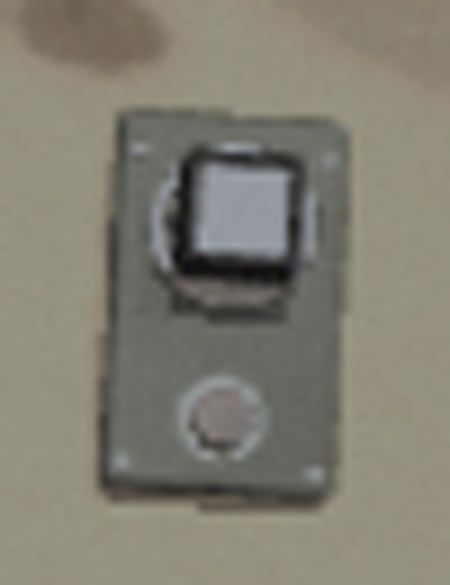

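View pics/rz.png

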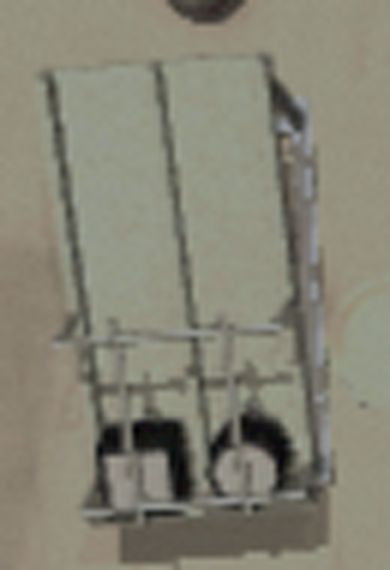

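View pics/sz.png

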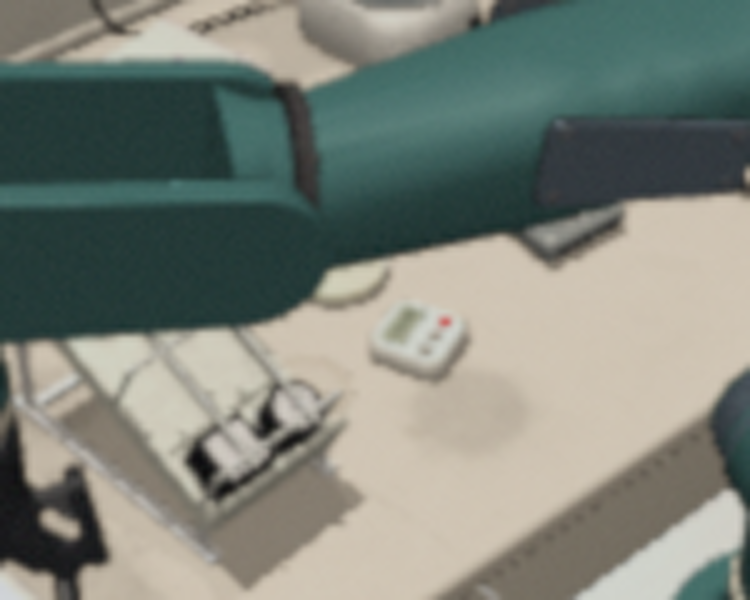

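Run:
```python
from h import *
c=load('top0'); im=c[0]
U=lambda x,y,x0,y0,s:((x+.5)/s-.5+x0,(y+.5)/s-.5+y0)
print('corners 24mm')
P=[onz(c,*U(x,y,280,160,9),.024) for x,y in[(120,112),(347,120),(334,500),(105,490)]]
for p in P: print(p)
P=np.array(P); 
d=(P[0]+P[1]-P[2]-P[3])/2; print('len',np.linalg.norm(d),'wid',np.linalg.norm(P[0]+P[3]-P[1]-P[2])/2,'yaw',np.degrees(np.arctan2(d[1],d[0])))
yw=np.arctan2(d[1],d[0]); m=P.mean(0); print('centre',m,'axis',m+.028*np.array([np.cos(yw),np.sin(yw),0]))
print('button',onz(c,*U(223,417,280,160,9),.036))
print('cart top light patch centre',onz(c,*U(245,211,280,160,9),.076))
# light patch mask
sub=im[170:195,290:322].astype(int); g=cv2.cvtColor(im,cv2.COLOR_BGR2GRAY)
big=cv2.resize(im[160:225,280:330],None,fx=9,fy=9,interpolation=cv2.INTER_CUBIC); g=cv2.cvtColor(big,cv2.COLOR_BGR2GRAY)
for name,thr,roi in(('patch',(g>120),(190,165,300,258)),('dark',(g<65),(160,130,320,290))):
    m=np.zeros_like(g); x0,y0,x1,y1=roi; m[y0:y1,x0:x1]=thr[y0:y1,x0:x1]*255
    cs,_=cv2.findContours(m,cv2.RETR_EXTERNAL,cv2.CHAIN_APPROX_NONE); k=max(cs,key=cv2.contourArea); r=cv2.minAreaRect(k); print(name,r)
    B=cv2.boxPoints(r); Q=np.array([onz(c,*U(x,y,280,160,9),.076) for x,y in B]); print(Q, Q.mean(0))
print('g around', g[211,150:340:6])
# upper rack corners guesses
for z in(.15,.18): print([onz(c,*U(x,y,155,150,6),z).round(4) for x,y in((47,72),(155,65),(267,57))])
```

```text
corners 24mm
[ 0.56417669 -0.16103603  0.024     ]
[ 0.56202774 -0.25099608  0.024     ]
[ 0.41113504 -0.24498004  0.024     ]
[ 0.41381    -0.15553668  0.024     ]
len 0.15073970114590765 wid 0.08973412131874495 yaw -2.189017361887755
centre [ 0.48778737 -0.20313721  0.024     ] axis [ 0.51576694 -0.2042067   0.024     ]
button [ 0.44199448 -0.20050408  0.036     ]
cart top light patch centre [ 0.51714501 -0.20498736  0.076     ]
patch ((242.5639190673828, 209.93118286132812), (88.23239135742188, 85.72445678710938), 4.205357074737549)
[[ 0.50210977 -0.18611803  0.076     ]
 [ 0.53511449 -0.1885297   0.076     ]
 [ 0.53302146 -0.22205198  0.076     ]
 [ 0.50004641 -0.21953192  0.076     ]] [ 0.51757303 -0.20405791  0.076     ]
dark ((234.20396423339844, 216.53811645507812), (131.1722869873047, 133.12591552734375), 5.389312267303467)
[[ 0.49150406 -0.17367285  0.076     ]
 [ 0.54267542 -0.17840387  0.076     ]
 [ 0.53850781 -0.22818789  0.076     ]
 [ 0.48741517 -0.2232096   0.076     ]] [ 0.51502562 -0.20086855  0.076     ]
g around [114 144 129  96  77  38  29  67 109 142 153 154 152 153 151 150 153 153
 151 150 152 152 146  94  60  85 125 133  92  95 107 102]
[array([0.5713, 0.2768, 0.15  ]), array([0.5759, 0.2176, 0.15  ]), array([0.5811, 0.1561, 0.15  ])]
[array([0.5653, 0.2691, 0.18  ]), array([0.5698, 0.2111, 0.18  ]), array([0.5748, 0.1511, 0.18  ])]
```

Emit:
{"op": "drive_tool", "data": {"steps": [{"jaw": 0, "translation": [0.03, -0.04, 0.03], "dr": [0, 0, -0.1]}, {"jaw": 0, "translation": [0.05, -0.09, 0.03], "dr": [0, 0, -0.22]}, {"jaw": 0, "translation": [0.07, -0.135, 0.03], "dr": [0, 0, -0.34]}, {"jaw": 0, "translation": [0.085, -0.18, 0.03], "dr": [0, 0, -0.46]}, {"jaw": 0, "translation": [0.1, -0.225, 0.03], "dr": [0, 0, -0.58]}, {"jaw": 0, "translation": [0.115, -0.27, 0.03], "dr": [0, 0, -0.7]}, {"jaw": 0, "translation": [0.13, -0.315, 0.03], "dr": [0, 0, -0.82]}, {"jaw": 0, "translation": [0.145, -0.36, 0.03], "dr": [0, 0, -0.94]}]}}

```text
time: 0.9
eef_pos: [0.3575, 0.1453, 0.261]
ee_rot: [0.622, 0.783, 0.0, 0.0]
force: [1.2, 0.7, 0.0]
gripper_width: 0.002
```

Emit:
{"op": "drive_tool", "data": {"steps": [{"jaw": 0, "translation": [0.012, -0.046, 0], "dr": [0, 0, -0.1]}, {"jaw": 0, "translation": [0.024, -0.092, 0], "dr": [0, 0, -0.2]}, {"jaw": 0, "translation": [0.036, -0.138, 0], "dr": [0, 0, -0.29]}, {"jaw": 0, "translation": [0.048, -0.184, 0], "dr": [0, 0, -0.29]}, {"jaw": 0, "translation": [0.06, -0.23, 0], "dr": [0, 0, -0.29]}, {"jaw": 0, "translation": [0.07, -0.276, -0.02], "dr": [0, 0, -0.29]}, {"jaw": 0, "translation": [0.079, -0.32, -0.04], "dr": [0, 0, -0.29]}, {"jaw": 0, "translation": [0.0845, -0.346, -0.075], "dr": [0, 0, -0.29]}]}}

```text
time: 1.7
eef_pos: [0.4431, -0.2026, 0.1871]
ee_rot: [0.728, 0.686, 0.0, 0.002]
force: [0.7, 0.3, 0.3]
gripper_width: -0.001
```

Run:
```python
from h import *
s=arm.observe(); print(s['time'],s['eef_pos'],s['ee_rot'],s['force'])
c=cap('scene','scene1'); t=cap('top','top1')
crop(c[0],180,330,150,270,5,'sz1'); crop(t[0],155,220,150,245,6,'rz1')
```

```text
1.7 [ 0.44312693 -0.20257481  0.18713875] [7.27619603e-01 6.85976240e-01 3.35945459e-04 2.48974459e-03] [0.69300317 0.29337359 0.34957589]
```

View pics/scene1.png

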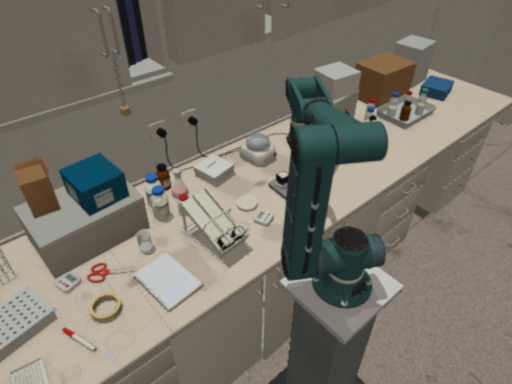

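View pics/sz1.png

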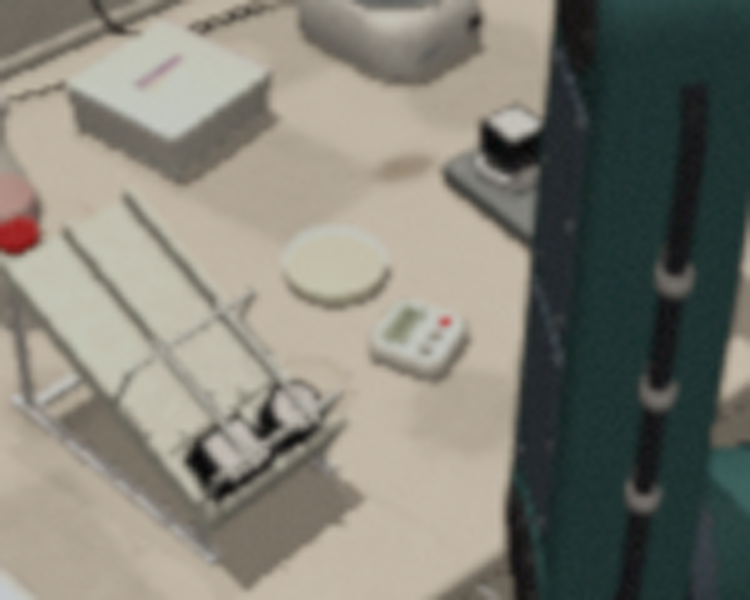

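The rack is clear in both views now: its rail tops at scene pixels of about (206,189), (194,196) and (181,202), with the square spare at about (226,241). Next I'll descend over the button.

Emit:
{"op": "drive_tool", "data": {"steps": [{"jaw": 0, "translation": [0, 0, -0.05], "dr": [0, 0, 0]}, {"jaw": 0, "translation": [0, 0, -0.1], "dr": [0, 0, 0]}, {"jaw": 0, "translation": [0, 0, -0.13], "dr": [0, 0, 0]}, {"jaw": 0, "translation": [0, 0, -0.142], "dr": [0, 0, 0]}, {"jaw": 0, "translation": [0, 0, -0.142], "dr": [0, 0, 0]}]}}

```text
time: 2.3
eef_pos: [0.4413, -0.1976, 0.0433]
ee_rot: [0.726, 0.687, -0.0, -0.002]
force: [0.3, -0.3, 0.5]
gripper_width: 0.001
```

Run:
```python
from h import *
a=load('scene1'); b=load('top0')
V=lambda x,y:((x+.5)/5-.5+180,(y+.5)/5-.5+150)
U=lambda x,y:((x+.5)/6-.5+155,(y+.5)/6-.5+150)
T={}
for n,s,t in(('Rup',(128,197),(268,58)),('Mup',(68,234),(155,66)),('Lup',(5,262),(47,74)),('barR',(252,293),(283,327)),('barL',(120,390),(58,340)),('barcentreL',None,(112,335))):
    if s is None: continue
    T[n]=tri(a,V(*s),b,U(*t)); print(n,T[n].round(4), (proj(a,T[n])-V(*s)).round(2))
d=T['Lup']-T['Rup']; print('L-R',np.linalg.norm(d),'yaw',np.degrees(np.arctan2(-d[0],d[1])))
c=cap('top','top2'); crop(c[0],280,330,160,225,9,'mz2')
```

```text
Rup [0.5831 0.1577 0.1406] [0.21 0.05]
Mup [0.5771 0.2193 0.1404] [-0.09 -0.02]
Lup [0.5709 0.2776 0.1485] [0.15 0.04]
barR [0.4359 0.1465 0.1339] [0.62 0.12]
barL [0.4282 0.2731 0.119 ] [0.55 0.12]
L-R 0.12077498992140352 yaw 5.798423171636404
```

View pics/mz2.png

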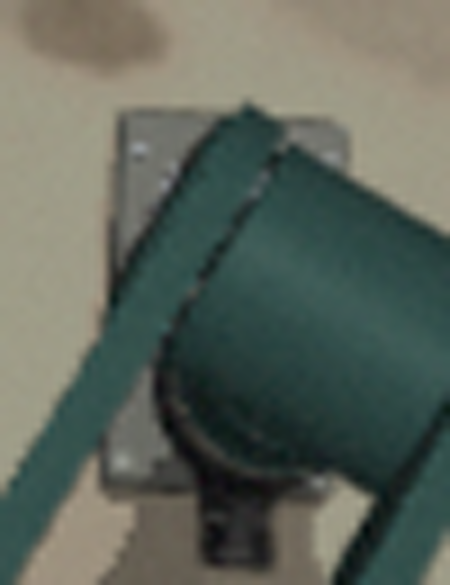

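Run:
```python
from h import *
s=arm.observe(); print(s['time'],s['eef_pos'],s['qvel'].round(3),s['force'])
```

```text
2.35 [ 0.44263089 -0.19850905  0.04523914] [-0.004 -0.025 -0.045 -0.002 -0.002 -0.002] [-0.27226824 -0.40171326  0.67748991]
```

Emit:
{"op": "drive_tool", "data": {"steps": [{"jaw": 0, "translation": [0, 0, -0.004], "dr": [0, 0, 0]}, {"jaw": 0, "translation": [0, 0, -0.007], "dr": [0, 0, 0]}, {"jaw": 0, "translation": [0, 0, -0.01], "dr": [0, 0, 0]}]}}

```text
time: 2.65
eef_pos: [0.443, -0.1992, 0.0357]
ee_rot: [0.727, 0.687, 0.0, 0.001]
force: [-1.1, -0.1, 4.4]
gripper_width: 0.002
```

Emit:
{"op": "drive_tool", "data": {"steps": [{"jaw": 0, "translation": [0, 0, -0.003], "dr": [0, 0, 0]}, {"jaw": 0, "translation": [0, 0, -0.0055], "dr": [0, 0, 0]}, {"jaw": 0, "translation": [0, 0, -0.0075], "dr": [0, 0, 0]}, {"jaw": 0, "translation": [0, 0, -0.0085], "dr": [0, 0, 0]}, {"jaw": 0, "translation": [0, 0, -0.0085], "dr": [0, 0, 0]}]}}

```text
time: 3.15
eef_pos: [0.4431, -0.1993, 0.0287]
ee_rot: [0.727, 0.687, 0.0, 0.001]
force: [-3.7, 2.5, 13.5]
gripper_width: -0.0
```

Emit:
{"op": "drive_tool", "data": {"steps": [{"jaw": 0, "translation": [0, 0, -0.001], "dr": [0, 0, 0]}, {"jaw": 0, "translation": [0, 0, -0.0015], "dr": [0, 0, 0]}, {"jaw": 0, "translation": [0, 0, -0.0015], "dr": [0, 0, 0]}]}}

```text
time: 3.45
eef_pos: [0.4431, -0.1994, 0.0285]
ee_rot: [0.727, 0.687, 0.0, 0.001]
force: [-6.8, 3.4, 19.3]
gripper_width: -0.001
```

Emit:
{"op": "drive_tool", "data": {"steps": [{"jaw": 0, "translation": [0, 0, 0.045], "dr": [0, 0, 0]}, {"jaw": 0.5, "translation": [0, 0, 0.095], "dr": [0, 0, 0]}, {"jaw": 1, "translation": [0, 0, 0.12], "dr": [0, 0, 0]}, {"jaw": 1, "translation": [0.04, -0.002, 0.12], "dr": [0, 0, 0]}, {"jaw": 1, "translation": [0.074, -0.004, 0.12], "dr": [0, 0, 0]}, {"jaw": 1, "translation": [0.074, -0.004, 0.12], "dr": [0, 0, 0]}, {"jaw": 1, "translation": [0.074, -0.004, 0.12], "dr": [0, 0, 0]}]}}

```text
time: 4.15
eef_pos: [0.5159, -0.2026, 0.1436]
ee_rot: [0.726, 0.687, -0.0, -0.001]
force: [-0.7, 0.0, 1.1]
gripper_width: 0.99
```

Run:
```python
from h import *
c=cap('scene','scene3'); crop(c[0],200,340,110,220,5,'sz3')
s=arm.observe(); print(s['time'],s['eef_pos'],s['ee_rot'],s['force'],s['gripper_width'],s['qvel'].round(3))
a=load('scene1');b=load('top0')
g=cv2.cvtColor(a[0],cv2.COLOR_BGR2GRAY)
V=lambda x,y:((x+.5)/5-.5+180,(y+.5)/5-.5+150)
print(tri(a,V(515,123),b,(280+242.5/9-.5+.05,160+209.9/9-.5+.05)))
```

```text
4.2 [ 0.51535437 -0.20254719  0.14375151] [ 7.26597209e-01  6.87063122e-01 -4.06765184e-04 -7.72865342e-04] [ 0.19561158  0.25201313 -0.90436063] 0.9991557974923111 [-0.007 -0.02   0.017  0.001 -0.002  0.   ]
[ 0.51806575 -0.20372104  0.07538487]
```

View pics/sz3.png

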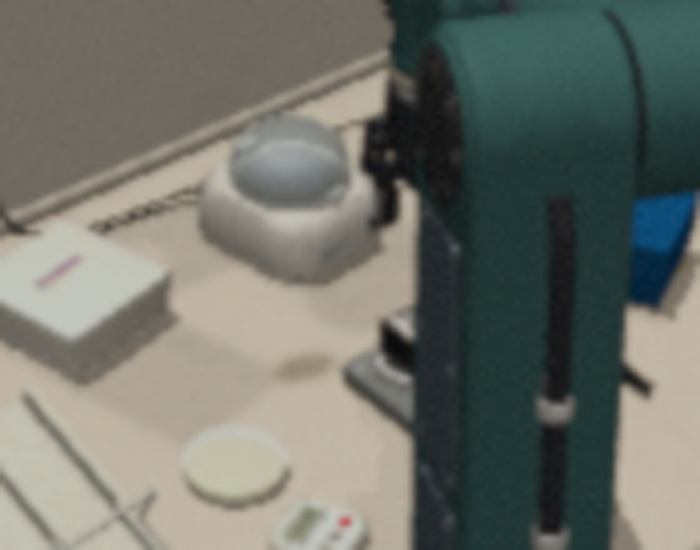

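Emit:
{"op": "drive_tool", "data": {"steps": [{"jaw": 1, "translation": [0.002, -0.0015, -0.04], "dr": [0, 0, -0.02]}, {"jaw": 1, "translation": [0.002, -0.0015, -0.075], "dr": [0, 0, -0.02]}, {"jaw": 1, "translation": [0.002, -0.0015, -0.095], "dr": [0, 0, -0.02]}, {"jaw": 1, "translation": [0.002, -0.0015, -0.0995], "dr": [0, 0, -0.02]}, {"jaw": 1, "translation": [0.002, -0.0015, -0.0995], "dr": [0, 0, -0.02]}]}}

```text
time: 4.7
eef_pos: [0.5169, -0.2041, 0.0445]
ee_rot: [0.734, 0.68, -0.0, -0.001]
force: [0.3, 0.4, 0.1]
gripper_width: 0.997
```

Emit:
{"op": "drive_tool", "data": {"steps": [{"jaw": 0.7, "translation": [0, 0, 0], "dr": [0, 0, 0]}, {"jaw": 0.6, "translation": [0, 0, 0], "dr": [0, 0, 0]}, {"jaw": 0.5, "translation": [0, 0, 0], "dr": [0, 0, 0]}, {"jaw": 0.4, "translation": [0, 0, 0], "dr": [0, 0, 0]}, {"jaw": 0.4, "translation": [0, 0, 0], "dr": [0, 0, 0]}, {"jaw": 0.4, "translation": [0, 0, 0], "dr": [0, 0, 0]}], "force": 50}}

```text
time: 5.3
eef_pos: [0.5191, -0.2048, 0.0468]
ee_rot: [0.733, 0.68, 0.001, 0.002]
force: [-0.9, -0.4, 6.4]
gripper_width: 0.53
```

Run:
```python
from h import *
s=arm.observe(); print(s['time'],s['eef_pos'],s['ee_rot'],s['force'],s['ft_torque'],s['gripper_width'])
```

```text
5.3 [ 0.51914157 -0.20482441  0.04678301] [7.33446384e-01 6.79745205e-01 5.13129474e-04 1.61092998e-03] [-0.91371562 -0.36611887  6.37290529] [ 0.01159914  0.16249148 -0.01685329] 0.5296705596215638
```

Emit:
{"op": "drive_tool", "data": {"steps": [{"jaw": 0.4, "translation": [0, 0, 0.002], "dr": [0, 0, 0.06]}, {"jaw": 0.4, "translation": [0, 0, 0.002], "dr": [0, 0, 0.14]}, {"jaw": 0.4, "translation": [0, 0, 0.002], "dr": [0, 0, 0.24]}, {"jaw": 0.4, "translation": [0, 0, 0.002], "dr": [0, 0, 0.34]}, {"jaw": 0.4, "translation": [0, 0, 0.002], "dr": [0, 0, 0.44]}, {"jaw": 0.4, "translation": [0, 0, 0.002], "dr": [0, 0, 0.54]}]}}

```text
time: 5.9
eef_pos: [0.5182, -0.2045, 0.0468]
ee_rot: [0.524, 0.852, -0.0, 0.0]
force: [1.3, 0.6, -1.2]
gripper_width: 0.527
```

Run:
```python
from h import *
s=arm.observe(); print(s['time'],s['eef_pos'],s['ee_rot'],s['force'],s['ft_torque'],s['gripper_width'])
```

```text
5.9 [ 0.51824554 -0.20445695  0.04681984] [ 5.23845416e-01  8.51813267e-01 -6.51656913e-05  3.66802862e-04] [ 1.30129924  0.62526349 -1.23806666] [-0.17266776 -0.07707283 -0.03684099] 0.5267877518615821
```

Emit:
{"op": "drive_tool", "data": {"steps": [{"jaw": 0.4, "translation": [0, 0, 0], "dr": [0, 0, 0.13]}, {"jaw": 0.4, "translation": [0, 0, 0], "dr": [0, 0, 0.27]}, {"jaw": 0.4, "translation": [0, 0, 0], "dr": [0, 0, 0.41]}, {"jaw": 0.4, "translation": [0, 0, 0], "dr": [0, 0, 0.55]}, {"jaw": 0.4, "translation": [0, 0, 0], "dr": [0, 0, 0.69]}, {"jaw": 0.4, "translation": [0, 0, 0], "dr": [0, 0, 0.83]}, {"jaw": 0.4, "translation": [0, 0, 0], "dr": [0, 0, 0.96]}, {"jaw": 0.4, "translation": [0, 0, 0], "dr": [0, 0, 0.96]}]}}

```text
time: 6.7
eef_pos: [0.5188, -0.2038, 0.0468]
ee_rot: [0.073, 0.997, 0.0, 0.001]
force: [2.7, 1.5, -0.4]
gripper_width: 0.53
```

Run:
```python
from h import *
s=arm.observe(); print(s['time'],s['eef_pos'],s['ee_rot'],s['force'],s['ft_torque'],s['gripper_width'])
```

```text
6.7 [ 0.51879767 -0.20377212  0.04683486] [7.33781028e-02 9.97303771e-01 4.53013460e-04 7.97941510e-04] [ 2.71706078  1.48642652 -0.42795644] [ 0.18572266 -0.42894406 -0.06259228] 0.5302967646681219
```

Emit:
{"op": "drive_tool", "data": {"steps": [{"jaw": 0.4, "translation": [0, 0, 0.004], "dr": [0, 0, 0.02]}, {"jaw": 0.4, "translation": [0, 0, 0.01], "dr": [0, 0, 0.02]}, {"jaw": 0.4, "translation": [0, 0, 0.018], "dr": [0, 0, 0.02]}, {"jaw": 0.4, "translation": [0, 0, 0.03], "dr": [0, 0, 0.02]}, {"jaw": 0.4, "translation": [0, 0, 0.045], "dr": [0, 0, 0.02]}]}}

```text
time: 7.2
eef_pos: [0.517, -0.2043, 0.0924]
ee_rot: [0.064, 0.998, 0.0, -0.001]
force: [0.8, -0.1, -1.3]
gripper_width: 0.526
```

Emit:
{"op": "drive_tool", "data": {"steps": [{"jaw": 0.4, "translation": [0, 0, 0.03], "dr": [0, 0, 0]}, {"jaw": 0.4, "translation": [0, 0, 0.07], "dr": [0, 0, 0]}, {"jaw": 0.4, "translation": [0, 0, 0.11], "dr": [0, 0, 0]}, {"jaw": 0.4, "translation": [0, 0.03, 0.15], "dr": [0, 0, 0]}, {"jaw": 0.4, "translation": [-0.01, 0.06, 0.18], "dr": [0, 0, 0]}, {"jaw": 0.4, "translation": [-0.02, 0.1, 0.19], "dr": [0, 0, 0]}, {"jaw": 0.4, "translation": [-0.03, 0.13, 0.19], "dr": [0, 0, 0]}, {"jaw": 0.4, "translation": [-0.03, 0.13, 0.19], "dr": [0, 0, 0]}]}}

```text
time: 8.0
eef_pos: [0.4869, -0.0713, 0.2849]
ee_rot: [0.061, 0.998, 0.0, 0.002]
force: [-0.2, 0.4, -1.3]
gripper_width: 0.529
```

Run:
```python
from h import *
s=arm.observe(); print(s['time'],s['eef_pos'],s['ee_rot'],s['force'],s['ft_torque'],s['gripper_width'])
c=cap('scene','scene4'); t=cap('top','top4')
crop(c[0],170,300,140,260,5,'sz4'); crop(t[0],150,335,120,250,4,'tz4')
```

```text
8.0 [ 0.48691113 -0.07130705  0.28490248] [6.14265936e-02 9.98110263e-01 1.68988158e-04 1.62746924e-03] [-0.18002785  0.42138311 -1.26469111] [-0.04769643  0.01743402  0.03011044] 0.5289438246806417
```

View pics/sz4.png

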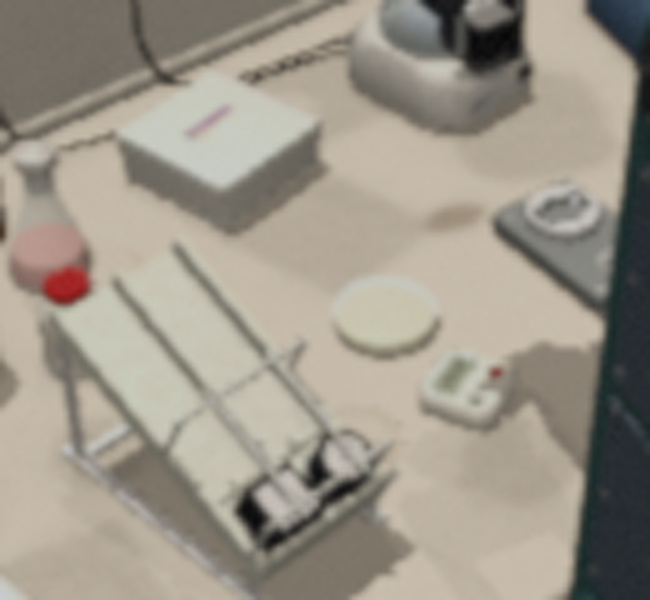

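View pics/tz4.png

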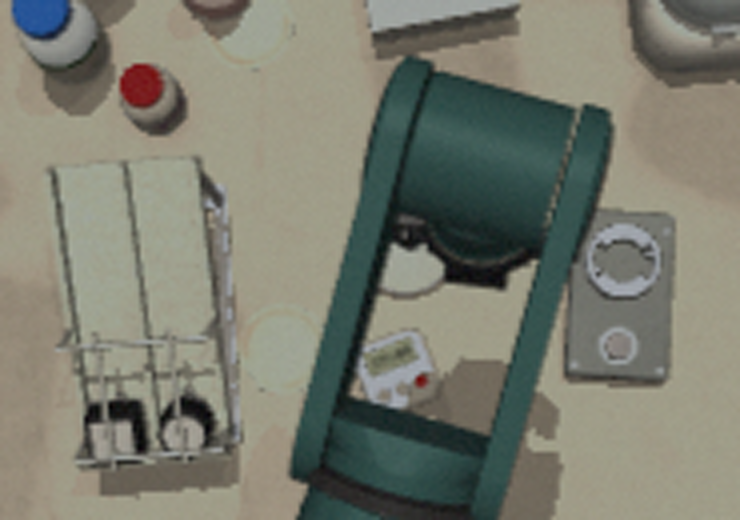

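The ring is now empty, the button (top crop 618,345) looks down, and the cartridge is in the gripper. Now I'll measure the rack more closely.

Run:
```python
from h import *
s=load('scene4')[0]; crop(s,176,256,184,260,9,'sr'); 
t=load('top4')[0]; crop(t,158,214,154,242,6.5,'tr')
```

```text
(no output)
```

View pics/sr.png

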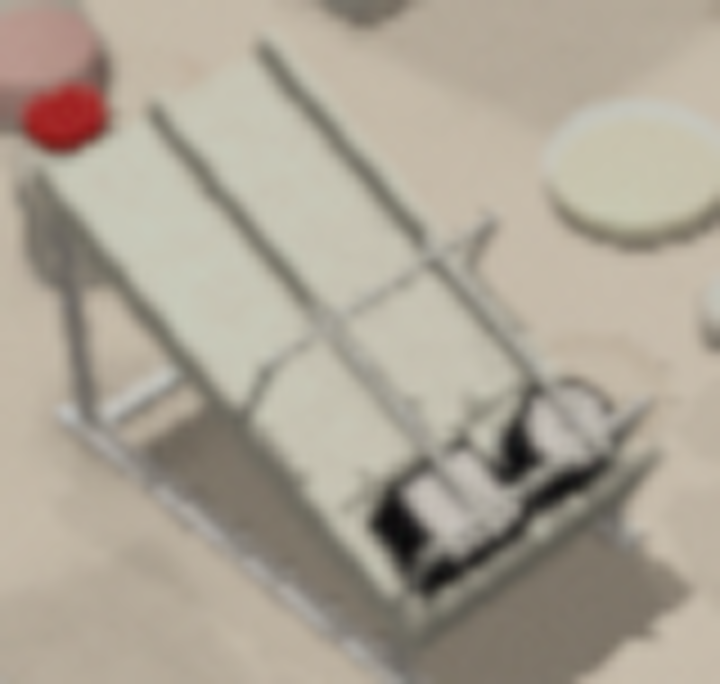

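View pics/tr.png

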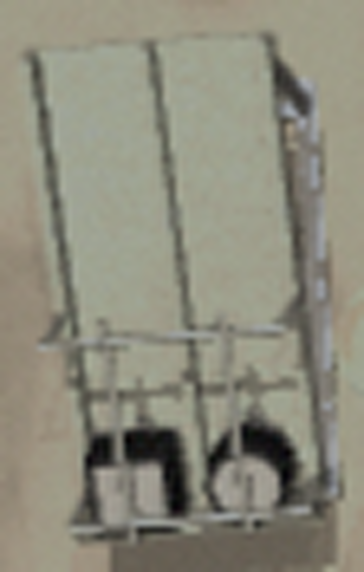

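Run:
```python
from h import *
a=load('scene4'); b=load('top4')
V=lambda x,y:((x+.5)/9-.5+176,(y+.5)/9-.5+184)
U=lambda x,y:((x+.5)/6.5-.5+158,(y+.5)/6.5-.5+154)
T={}
for n,s,t in(('Rup',(265,42),(270,38)),('Mup',(155,108),(152,45)),('Lup',(45,180),(35,52)),('crossR',(490,220),(295,328)),('crossL',(265,370),(45,345)),('patchSq',(462,504),(130,490)),('patchRd',(568,425),(246,488)),('barxL',(321,332),(103,341)),('barxR',(434,256),(222,333)),('lowL',(405,600),(83,530)) ):
    T[n]=tri(a,V(*s),b,U(*t)); print(n,T[n].round(4), (proj(a,T[n])-V(*s)).round(2),(proj(b,T[n])-U(*t)).round(2))
# segment patches in both views
for nm,c,roi in(('scene',a,None),('top',b,None)):
    g=cv2.cvtColor(c[0],cv2.COLOR_BGR2HSV)
    pass
np.savez('/tmp/T.npz',**T)
```

```text
Rup [0.5822 0.158  0.1451] [0.41 0.1 ] [-0.35 -0.35]
Mup [0.5781 0.2183 0.1429] [0.34 0.09] [-0.3  -0.29]
Lup [0.5736 0.2779 0.1392] [0.02 0.  ] [-0.01 -0.01]
crossR [0.4373 0.1438 0.1321] [0.98 0.18] [-0.79 -0.82]
crossL [0.4253 0.2683 0.133 ] [0.42 0.09] [-0.33 -0.33]
patchSq [0.353  0.2299 0.0891] [-0.18 -0.03] [0.13 0.14]
patchRd [0.3562 0.1707 0.092 ] [0.37 0.06] [-0.28 -0.3 ]
barxL [0.4278 0.239  0.1338] [0.48 0.1 ] [-0.38 -0.38]
barxR [0.4325 0.1786 0.1361] [0.49 0.1 ] [-0.4  -0.41]
lowL [0.337  0.2631 0.0682] [1.65 0.29] [-1.23 -1.24]
```

Run:
```python
from h import *
from scipy.spatial.transform import Rotation as R
s=arm.observe(); q=R.from_quat(s['ee_rot']); M=q.as_matrix(); print(s['eef_pos'],M.round(3))
psi=np.radians(4.4); Rr=R.from_euler('z',psi).as_matrix()
z=Rr@np.array([np.sin(np.radians(25)),0,-np.cos(np.radians(25))]); y=Rr@np.array([0,1,0]); x=np.cross(y,z)
G=np.c_[x,y,z]; dr=R.from_matrix(G@M.T).as_rotvec(); print('dr',dr,'hover delta',np.array([.4847,.2403,.1864])-s['eef_pos'])
```

```text
[ 0.48767077 -0.07402936  0.28321231] [[-0.992  0.126  0.002]
 [ 0.126  0.992 -0.001]
 [-0.002 -0.001 -1.   ]]
dr [-0.00960215 -0.43525439  0.19982179] hover delta [-0.00297077  0.31432936 -0.09681231]
```

Emit:
{"op": "drive_tool", "data": {"steps": [{"jaw": 0.4, "translation": [0, 0.02, 0.01], "dr": [0, -0.03, 0.02]}, {"jaw": 0.4, "translation": [0, 0.06, 0.01], "dr": [-0.002, -0.1, 0.05]}, {"jaw": 0.4, "translation": [0, 0.1, 0.01], "dr": [-0.004, -0.18, 0.08]}, {"jaw": 0.4, "translation": [0, 0.145, 0.0], "dr": [-0.006, -0.26, 0.12]}, {"jaw": 0.4, "translation": [0, 0.19, -0.01], "dr": [-0.008, -0.34, 0.16]}, {"jaw": 0.4, "translation": [-0.001, 0.235, -0.02], "dr": [-0.0096, -0.4, 0.19]}, {"jaw": 0.4, "translation": [-0.002, 0.275, -0.03], "dr": [-0.0096, -0.4353, 0.2]}, {"jaw": 0.4, "translation": [-0.003, 0.3143, -0.05], "dr": [-0.0096, -0.4353, 0.2]}]}}

```text
time: 8.9
eef_pos: [0.4851, 0.2407, 0.2331]
ee_rot: [-0.037, 0.975, 0.009, 0.217]
force: [1.1, -0.4, -1.9]
gripper_width: 0.527
```

Emit:
{"op": "drive_tool", "data": {"steps": [{"jaw": 0.4, "translation": [0, 0, -0.02], "dr": [0, 0, 0]}, {"jaw": 0.4, "translation": [0, 0, -0.04], "dr": [0, 0, 0]}, {"jaw": 0.4, "translation": [0, 0, -0.047], "dr": [0, 0, 0]}, {"jaw": 0.4, "translation": [0, 0, -0.047], "dr": [0, 0, 0]}]}}

```text
time: 9.3
eef_pos: [0.4847, 0.2388, 0.1829]
ee_rot: [-0.037, 0.976, 0.008, 0.214]
force: [-0.0, 0.1, -0.4]
gripper_width: 0.531
```

Run:
```python
from h import *
from scipy.spatial.transform import Rotation as R
c=cap('scene','scene5'); t=cap('top','top5')
s=arm.observe(); M=R.from_quat(s['ee_rot']).as_matrix(); print(s['time'],s['eef_pos'],M.round(4),s['force'],s['gripper_width'])
psi=np.radians(4.4); Rr=R.from_euler('z',psi).as_matrix()
z=Rr@np.array([np.sin(np.radians(25)),0,-np.cos(np.radians(25))]); y=Rr@np.array([0,1,0]); x=np.cross(y,z)
G=np.c_[x,y,z]; print('dr',R.from_matrix(G@M.T).as_rotvec(),'delta',np.array([.510,.242,.132])-s['eef_pos'])
crop(c[0],150,270,120,260,4.2,'sz5'); crop(t[0],150,335,120,250,4,'tz5')
```

```text
9.4 [0.4860114  0.239465   0.18595677] [[-0.9039 -0.0752  0.4211]
 [-0.0674  0.9972  0.0332]
 [-0.4224  0.0016 -0.9064]] [ 0.19270974  0.77895284 -0.83110731] 0.5299549271933361
dr [-0.00159768 -0.000386    0.00156183] delta [ 0.0239886   0.002535   -0.05395677]
```

View pics/sz5.png

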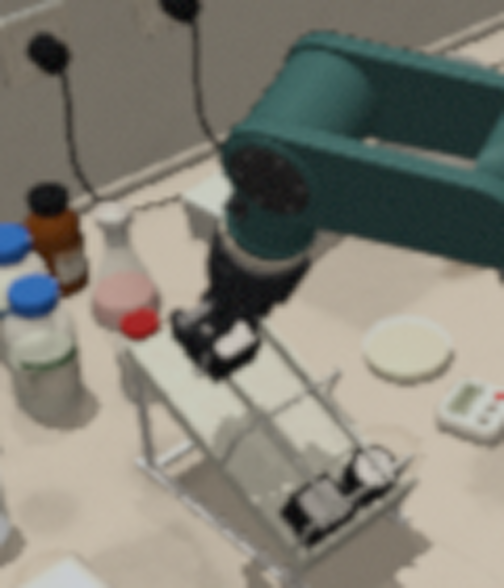

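View pics/tz5.png

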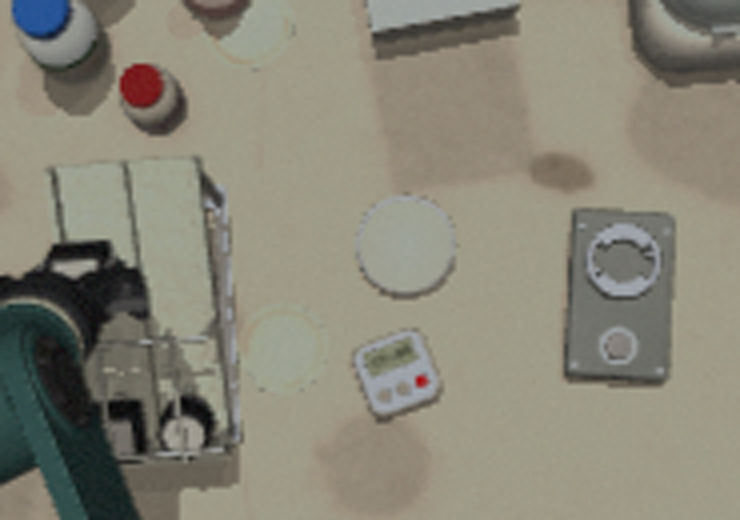

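The cartridge hangs tilted and lined up over the left lane. The mount, timer and dish haven't moved. I'll descend along the slope normal.

Emit:
{"op": "drive_tool", "data": {"steps": [{"jaw": 0.4, "translation": [0.0063, 0.0008, -0.0136], "dr": [0, 0, 0]}, {"jaw": 0.4, "translation": [0.0126, 0.0015, -0.0272], "dr": [0, 0, 0]}, {"jaw": 0.4, "translation": [0.0177, 0.002, -0.038], "dr": [0, 0, 0]}, {"jaw": 0.4, "translation": [0.0211, 0.0022, -0.0453], "dr": [0, 0, 0]}, {"jaw": 0.4, "translation": [0.0211, 0.0022, -0.0453], "dr": [0, 0, 0]}, {"jaw": 0.4, "translation": [0.0211, 0.0022, -0.0453], "dr": [0, 0, 0]}]}}

```text
time: 10.0
eef_pos: [0.5065, 0.2422, 0.14]
ee_rot: [-0.037, 0.976, 0.009, 0.216]
force: [-0.5, 0.2, -1.1]
gripper_width: 0.529
```

Run:
```python
from h import *
s=arm.observe(); print(s['time'],s['eef_pos'],s['force'],s['gripper_width'])
c=cap('scene','scene6'); crop(c[0],160,250,165,245,8,'sz6')
s=arm.observe(); print(s['time'],s['eef_pos'],s['force'],s['ft_torque'])
```

```text
10.0 [0.50648225 0.24222698 0.14004294] [-0.49991362  0.22452314 -1.13888618] 0.5290093372722054
10.05 [0.50656457 0.24236981 0.14043033] [-0.12760564 -0.22861827 -1.28116697] [0.01098163 0.35226113 0.00193976]
```

View pics/sz6.png

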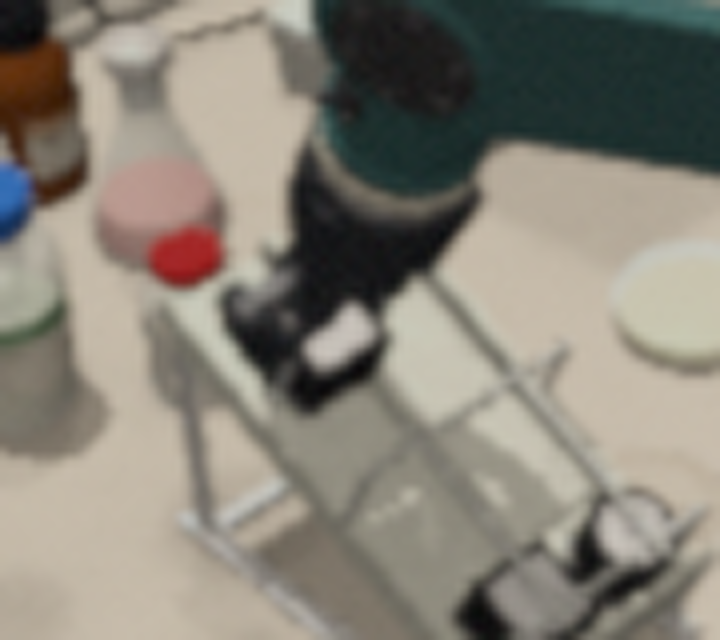

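Emit:
{"op": "drive_tool", "data": {"steps": [{"jaw": 0.4, "translation": [0.0008, 0.0001, -0.0018], "dr": [0, 0, 0]}, {"jaw": 0.4, "translation": [0.0015, 0.0001, -0.0032], "dr": [0, 0, 0]}, {"jaw": 0.4, "translation": [0.0021, 0.0002, -0.0045], "dr": [0, 0, 0]}, {"jaw": 0.4, "translation": [0.0021, 0.0002, -0.0045], "dr": [0, 0, 0]}]}}

```text
time: 10.45
eef_pos: [0.5081, 0.2425, 0.1348]
ee_rot: [-0.037, 0.976, 0.009, 0.215]
force: [-0.2, 0.8, -2.2]
gripper_width: 0.528
```

Emit:
{"op": "drive_tool", "data": {"steps": [{"jaw": 0.4, "translation": [0.0004, 0, -0.0009], "dr": [0, 0, 0]}, {"jaw": 0.4, "translation": [0.0008, 0.0001, -0.0018], "dr": [0, 0, 0]}, {"jaw": 0.4, "translation": [0.0008, 0.0001, -0.0018], "dr": [0, 0, 0]}]}}

```text
time: 10.75
eef_pos: [0.509, 0.2425, 0.133]
ee_rot: [-0.037, 0.976, 0.009, 0.215]
force: [-0.2, -1.2, -1.8]
gripper_width: 0.533
```

Emit:
{"op": "drive_tool", "data": {"steps": [{"jaw": 0.4, "translation": [0.0004, 0, -0.0009], "dr": [0, 0, 0]}, {"jaw": 0.4, "translation": [0.0006, 0, -0.0014], "dr": [0, 0, 0]}, {"jaw": 0.4, "translation": [0.0006, 0, -0.0014], "dr": [0, 0, 0]}]}}

```text
time: 11.05
eef_pos: [0.5098, 0.2427, 0.1327]
ee_rot: [-0.037, 0.976, 0.009, 0.216]
force: [-2.8, -1.3, 2.8]
gripper_width: 0.534
```

Emit:
{"op": "drive_tool", "data": {"steps": [{"jaw": 0.4, "translation": [0.0002, 0, -0.0004], "dr": [0, 0, 0]}, {"jaw": 0.4, "translation": [0.0002, 0, -0.0004], "dr": [0, 0, 0]}]}}

```text
time: 11.25
eef_pos: [0.51, 0.2428, 0.1327]
ee_rot: [-0.037, 0.976, 0.009, 0.216]
force: [-4.4, -1.0, 5.0]
gripper_width: 0.53
```

Run:
```python
from h import *
s=arm.observe(); print(s['time'],s['eef_pos'],s['ee_rot'],s['force'],s['ft_torque'],s['gripper_width'])
c=cap('scene','scene7'); crop(c[0],160,250,165,245,8,'sz7')
```

```text
11.25 [0.50998052 0.24283315 0.13272746] [-0.03729379  0.97563727  0.0092718   0.21599798] [-4.39727654 -1.00582558  4.99230433] [-0.08660881  0.72995414  0.04773363] 0.5296201196513256
```

View pics/sz7.png

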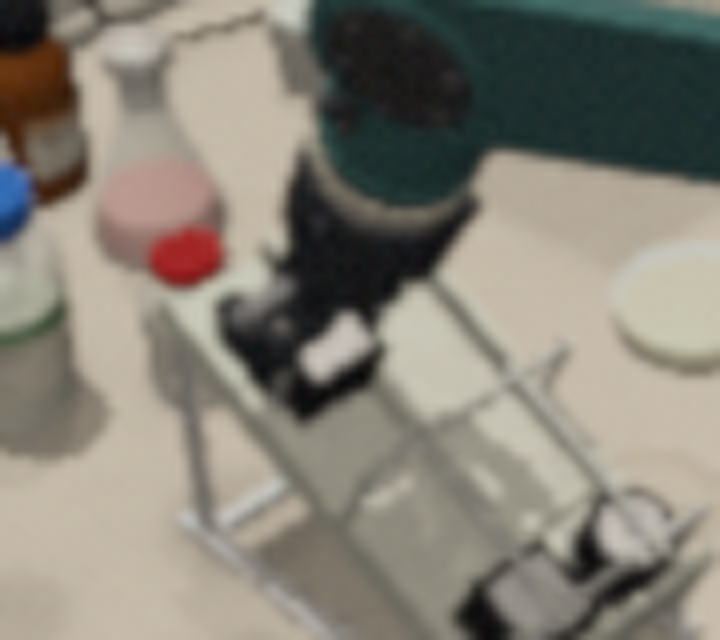

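Emit:
{"op": "drive_tool", "data": {"steps": [{"jaw": 0.4, "translation": [-0.0002, 0, 0.0005], "dr": [0, 0, 0]}, {"jaw": 0.75, "translation": [-0.0002, 0, 0.0005], "dr": [0, 0, 0]}, {"jaw": 1, "translation": [-0.0002, 0, 0.0005], "dr": [0, 0, 0]}, {"jaw": 1, "translation": [-0.0002, 0, 0.0005], "dr": [0, 0, 0]}, {"jaw": 1, "translation": [-0.0002, 0, 0.0005], "dr": [0, 0, 0]}]}}

```text
time: 11.8
eef_pos: [0.5098, 0.2425, 0.1318]
ee_rot: [-0.037, 0.976, 0.009, 0.215]
force: [-0.2, -0.5, 0.5]
gripper_width: 1.0
```

Run:
```python
from h import *
s=arm.observe(); print(s['time'],s['eef_pos'],s['force'],s['gripper_width'])
c=cap('scene','scene8'); crop(c[0],160,260,165,265,6,'sz8')
```

```text
11.8 [0.50977889 0.24254728 0.13177647] [-0.15293938 -0.48895413  0.53041852] 1.0000241649878834
```

View pics/sz8.png

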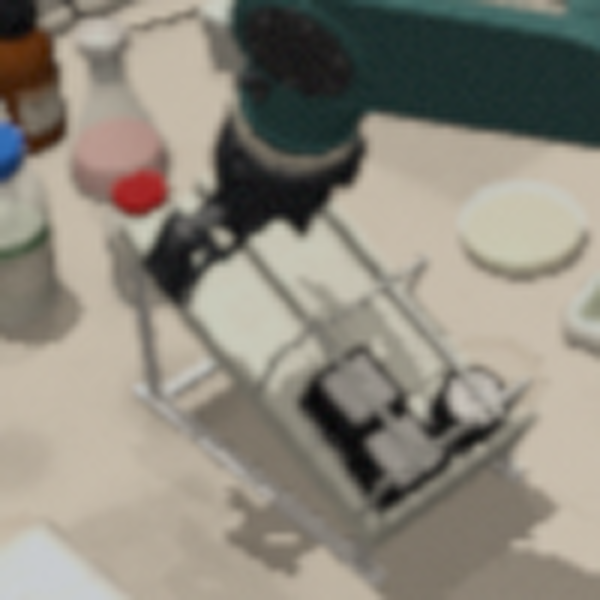

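It slid down under the bars and is already close to the spare (crop 358,390 against 403,448). I'll retract along the normal, then move clear and check.

Emit:
{"op": "drive_tool", "data": {"steps": [{"jaw": 1, "translation": [-0.006, -0.0005, 0.014], "dr": [0, 0, 0]}, {"jaw": 1, "translation": [-0.019, -0.0015, 0.041], "dr": [0, 0, 0]}, {"jaw": 1, "translation": [-0.036, -0.003, 0.077], "dr": [0, 0, 0]}, {"jaw": 1, "translation": [-0.05, -0.004, 0.115], "dr": [0, 0, 0]}, {"jaw": 1, "translation": [-0.06, -0.03, 0.15], "dr": [0, 0, 0]}, {"jaw": 1, "translation": [-0.06, -0.08, 0.16], "dr": [0, 0, 0]}, {"jaw": 1, "translation": [-0.06, -0.13, 0.16], "dr": [0, 0, 0]}, {"jaw": 1, "translation": [-0.06, -0.18, 0.16], "dr": [0, 0, 0]}]}}

```text
time: 12.65
eef_pos: [0.4495, 0.0625, 0.2934]
ee_rot: [-0.039, 0.975, 0.009, 0.217]
force: [1.1, -0.4, 0.6]
gripper_width: 1.001
```

Emit:
{"op": "drive_tool", "data": {"steps": [{"jaw": 1, "translation": [0, -0.05, 0], "dr": [0, 0, 0]}, {"jaw": 1, "translation": [0, -0.09, 0], "dr": [0, 0, 0]}, {"jaw": 1, "translation": [0, -0.12, 0], "dr": [0, 0, 0]}, {"jaw": 1, "translation": [0, -0.12, 0], "dr": [0, 0, 0]}, {"jaw": 1, "translation": [0, -0.12, 0], "dr": [0, 0, 0]}]}}

```text
time: 13.15
eef_pos: [0.4496, -0.0571, 0.2918]
ee_rot: [-0.036, 0.976, 0.009, 0.215]
force: [-0.3, 0.1, -0.2]
gripper_width: 1.001
```

Run:
```python
from h import *
s=arm.observe(); print(s['time'],s['eef_pos'],s['force'],s['gripper_width'])
c=cap('scene','scene9'); t=cap('top','top9')
crop(c[0],176,256,184,260,7,'sz9'); crop(t[0],150,335,120,250,4,'tz9')
U=lambda x,y:((x+.5)/4-.5+150,(y+.5)/4-.5+120)
```

```text
13.15 [ 0.44957802 -0.05712143  0.29183346] [-0.27318396  0.10168063 -0.17532683] 1.000564729129537
```

View pics/sz9.png

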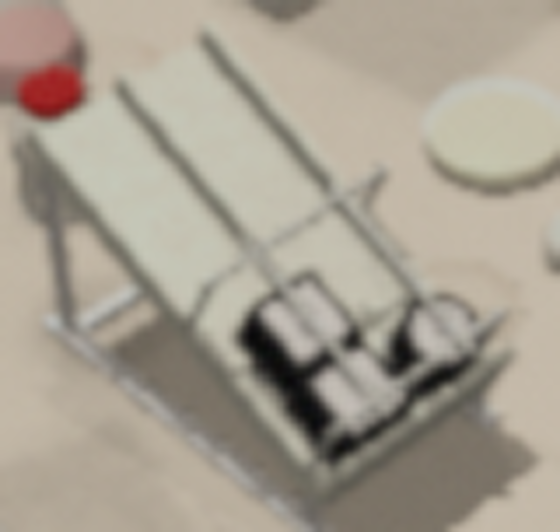

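View pics/tz9.png

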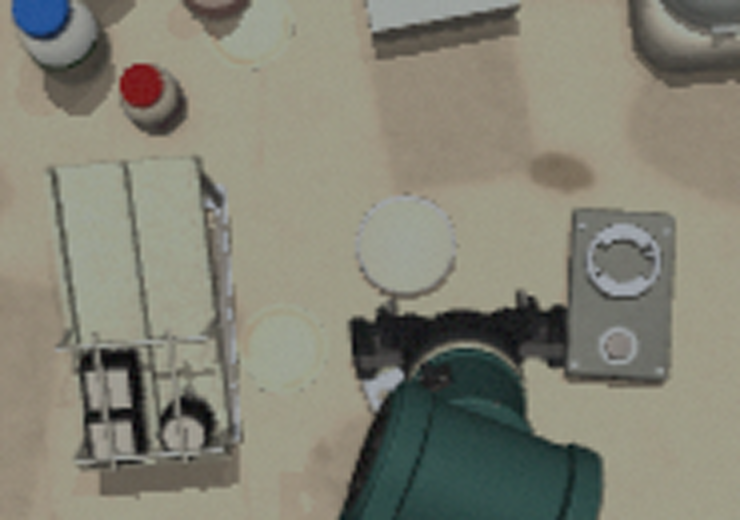

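Run:
```python
from h import *
a=load('scene9'); b=load('top9')
V=lambda x,y:((x+.5)/7-.5+176,(y+.5)/7-.5+184)
U=lambda x,y:((x+.5)/4-.5+150,(y+.5)/4-.5+120)
p=tri(a,V(308,317),b,U(107,389)); q=tri(a,V(357,390),b,U(112,438)); print(p,q,np.linalg.norm(p-q))
c=cap('scene','scene10'); d=cv2.absdiff(c[0],a[0])[184:260,176:256]; print(d.max(),d.mean())
t=cap('top','top10'); d=cv2.absdiff(t[0],b[0])[154:242,158:214]; print(d.max(),d.mean())
print(cv2.absdiff(t[0],load('top4')[0])[154:200,158:208].mean())
```

```text
[0.39252594 0.23095341 0.1133214 ] [0.35304347 0.2301314  0.09033865] 0.04569188373439786
8 0.634375
15 1.4737554112554112
1.857391304347826
```

The two tops are 45.7 mm apart, so the square cartridges are touching (a housing is 46 mm). The square spare hasn't moved, at (0.353, 0.230), and nothing is moving. I'll hand in.

```bash
python3 -c "
from workcell import arm
print(arm.sign_off())"
```

```text
the job is handed in; nothing more can be done
None
```

The square cartridge is off its mount and put away in the left lane, under the bars and resting against the other square one. I handed the job in at about 13.3 s.

- **Release:** I pressed the button until it bottomed out, at z ≈ 28.5 mm with about 19 N. I turned the cartridge about 87° anticlockwise in total; it did not reach the end stop, but only 75° is needed. It lifted off without resistance.
- **Placing:** I tilted it 25° and lowered it along the slope's normal onto the open upper half. It touched the floor at the height I had worked out, with about 6 N. When I opened the gripper it slid down under the bars by itself.
- **Last checks:**
  - The tops of the two square cartridges are 45.7 mm apart, against 46 mm for a housing, so they are in contact.
  - The square spare measured where it stood before.
  - Two pictures taken one after the other showed no movement in the rack.
  - The round spare, petri dish and mount looked undisturbed. The arm half hid the timer in the last view, but it had not moved in the earlier ones. I did not separately check the beaker, tip box and marker.
- **What disagreed:** The rack's upper rail ends came out about 14 mm lower than its stated dimensions imply. I relied on the spare cartridges and the hold-down bars instead, and the floor contact agreed with those.

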